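Take the crusted knob off the dosing pump for soaking

TASK

The dosing pump lies on its back on the worktop and its push-fit knob is stuck with dried detergent. First stop the pump: push its spring-centred toggle over to the side away from the knob, hold it there for a good second and let it spring back. Then work the knob off its spindle, twisting it to and fro while you pull up (a straight pull would only lift the pump, which must stay standing where it is), and leave the knob lying in the round white basin, without knocking over the bottle or jug behind.

Things in the scene. Friction and masses are not known exactly. Their poses are not given: they have to be found in the camera images.
- pump: dosing pump, white plastic housing 120 x 190 mm (its x, y), 54 mm high to its metal face plate; two 22 mm hose barbs on its -y end, black cable gland on its +y end. Stands loose on rubber feet, 1.5 kg; a sideways push above about 7 N slides it. Origin at the centre of its underside, z up. Knob at the +y end of the plate, toggle at the -y end.
- knob_grip (a point): black push-fit knob, 60 g: round skirt 45 mm across, 8 mm high, and above it a flat-sided bar grip 44 mm long (its x), 18 mm wide (its y), its top 42 mm above the knob's underside. This point: on the knob's axis, 15 mm below its top. Starts fully home, underside on the face plate, turned anyhow within 0.9 rad of the pump. It can turn both ways without stop.
- spindle_top (a point): tip of the 12 mm spindle inside the knob, 20 mm above the face plate; the knob is free after 20 mm of rise. Its grip takes 17 to 23 N to slide straight up, but 10 N at the knob begins to lift that end of the pump. The friction acts against the momentary direction of sliding: while the knob turns two to three times faster (at 6 mm radius) than it rises, e.g. 2 mm per rad, under 10 N is enough.
- toggle (a joint): lean of the steel bat toggle, rad: 0 upright (spring-centred), positive = leaning to the pump's -y, away from the knob; stops at 0.45 either way; pushed over means beyond 0.28. Spring 0.2 N m/rad, so under 3 N at the tip.
- toggle_tip (a point): centre of the 10 mm ball at the tip of the toggle, 31 mm above its pivot; upright it is at x = 0, y = -50 mm of the pump, 88 mm above the pump's underside. The lever below it is 6 mm thick.
- basin: round white plastic basin, open at the top, 256 mm across the rim, 118 mm high, flat floor about 160 mm across and 6 mm thick; loose, 0.4 kg. Origin at the centre of its underside.
- spray: trigger spray bottle standing behind the pump, 56 x 121 mm, 252 mm high; origin at the centre of its underside, z up. A bystander.
- detergent_jug: jug with a handle and screw cap standing behind the pump, 78 x 142 mm, 277 mm high; origin at the centre of its underside, z up. A bystander.
Things that resemble listed ones, but are neither listed nor needed, are in the scene too. What is meant by the part that bears knob_grip is not yellow, and is the larger of those in its own colour.

How it is judged:
On the way, in this order (a step that is already met when the one before it is completed fails the run):
1. the toggle is held over, away from the knob, for most of a second, with the knob still home on its spindle (value of joint toggle above 0.28 rad and z of knob_grip in the frame of pump below 0.087 m and horizontal distance between knob_grip and spindle_top below 0.006 m), for 0.7 s.
2. the toggle is let go and springs back to the middle, the knob still home (value of joint toggle between -0.08 and 0.08 rad and z of knob_grip in the frame of pump below 0.087 m and horizontal distance between knob_grip and spindle_top below 0.006 m), for 0.1 s.
3. the knob is off the spindle, the pump standing on its feet (z of knob_grip in the frame of pump above 0.103 m and height (world z) of pump below 0.004 m and angle between pump's own z axis and vertical below 0.05 rad), for 0.1 s.
At the end, for the whole second after the job is handed in: the knob lies at rest in the basin (within 105 mm of its axis, its centre below 75 mm), the basin stands upright on the worktop, the pump stands on its feet within 30 mm of where it was, and the toggle is back in the middle (horizontal distance between knob_grip and basin below 0.105 m and height (world z) of knob_grip below 0.075 m and linear speed of knob below 0.03 m/s and angle between basin's own z axis and vertical below 0.1 rad and height (world z) of basin below 0.01 m and angle between pump's own z axis and vertical below 0.05 rad and height (world z) of pump below 0.004 m and distance of pump from where it was at the start of the episode below 0.03 m and value of joint toggle between -0.08 and 0.08 rad); the robot touches nothing.
It fails at once if the pump was lifted with the knob (its underside's centre 5 mm up) or tipped (height (world z) of pump above 0.005 m or angle between pump's own z axis and vertical above 0.08 rad).
It fails at once if the pump was shoved more than 30 mm away (distance of pump from where it was at the start of the episode above 0.03 m).
It fails at once if the spray bottle or the jug was knocked over (angle between any of spray, detergent_jug's own z axis and vertical above 0.5 rad).
It also fails if it takes over 72 s, if anything falls off the work surface, if the arm or the gripper's body presses on something with over 40 N, if the wrist force passes 120 N, or if a joint passes its speed limit or range.

ROBOT

A 7-joint arm with a two-finger parallel gripper is mounted at the origin on a cart in front of the work surface, level with it; the furniture and walls round the work are solid. World frame = base frame: x ahead of the robot, y to its left, z up, the work surface at z = 0. Lengths are in m, angles in rad, forces in N, time in s.
With the tool pointing down it reaches from about 0.35 to 0.9 m from the base axis. Payload 7.2 kg.
Tool frame: the origin (TCP) lies at the centre of the arm's flange, where the gripper is bolted on; the fingertips stand 182 mm ahead of it and the grasp point (between the pads) lies 163 mm ahead of it; z points along the fingers, y is the line along which they close (so a half turn about z gives the same grasp; the last joint's range is limited). The gripper opens to 88 mm and grips with 3 to 60 N. Pads are 20 mm wide; open, the fingers measure 115 mm over their backs; the gripper's body (75 mm by 178 mm) begins 61 mm behind the grasp point.
Start: joints at [-1.228, 0.411, -0.013, 1.596, 0.006, 1.134, -0.082], TCP at [0.25, 0.573, 0.405] pointing down, gripper open.
Joint ranges: [-2.95, 2.95], [-0.29, 1.99], [-1.47, 1.44], [0.14, 2.54], [-1.03, 4.17], [0.13, 1.85], [-2.86, 2.86]. Speed limits (rad/s): [2.39, 2.39, 3.01, 3.01, 3.14, 3.14, 3.14].

INTERFACE

Orientations are given as [roll, pitch, yaw] about the fixed x, y, z axes, in that order (R = Rz(yaw) Ry(pitch) Rx(roll)).
In Python, from workcell import * gives the robot as it stands.
- The arm moves only by the tool arm_command, never from a script. Its argument "rows" is a list that holds one entry, the list of rows, each a list of 7 numbers: the shift along the world's x, y, z in units of 0.3 m (1.0 is 0.3 m), then the turn, a rotation vector about the world's x, y, z in units of 30 degrees (1.0 is 30 degrees), then the gripper command: -1 is fully open, 1 is shut, values between are in proportion. In form: [[[x, y, z, rx, ry, rz, gripper], ...]]. A call has 1 to 20 rows; each row is the pose to reach, as a shift and turn from the pose commanded when the call began; what a row does not reach only later rows make up. A row lasts 1/10 s, in which the tool goes at most 50 mm and 8.59 degrees, less where a joint would pass 70% of its speed; a pose out of reach is approached as far as the arm can. A call with a number of a shift or a turn outside -1 to 1 is refused whole. A call with a gripper value outside its range is refused whole. The fingers move at their own pace and stop on an object; "squeeze" is the grip in N (left out, the last holds). Time passes only in rows, so rows that repeat a pose let the fingers close. It gives the time, the measured TCP pose, the force, the opening and the grip force at its end, in the units of the state.
- get_obs(): the state, without advancing time (a new reading comes with each control period).
- camera(name): name is "scene" or "top"; returns the picture (384x512x3 uint8, red, green, blue); there is no depth.
- calibration(name): a dict with "K" (3x3 intrinsics, pixels), "extrinsics" (4x4, takes a point from camera to world coordinates). Camera axes: x right, y down, z forward; pixel columns grow to the right and rows downward; lengths in m; the calibration is good to about 2 mm. A picture is of the moment at which its call begins. calibration takes no time and is no camera call.
- close_job(): hands the job in; it is judged then, once.
Trained networks look in the newest picture that a camera, given by its name, has taken for a name from the list of things; names that differ only in an ending like _2 or _b are one class to them, and where a whole thing is asked for, a point or a joint stands for the part that bears it (a point fixed in the world has none). Each returns a list of dicts, best first, with "conf" (0 to 1); they miss things now and then, are a little off and sometimes report something else, mostly with a low value. They report only what shows in the picture. A call takes as long as a camera call. They do not tell look-alikes from the thing itself.
- trace(name, camera): "pixels" (384x512 bool, what is visible of it) and "extent" ([left, top, width, height] in pixels, round what is visible of it).
The state is a dict: "t": time; "joint_pos": joint angles; "dq": joint speeds; "tau": joint torques, N m; "tool_pos": TCP position; "eef_rot": TCP orientation; "wrist_force": force on the tool from outside, world axes, zero at the start; "moment": the same for the moment, N m; "opening": opening from 0.0 (shut) to 1.0 (fully open); "grip_force": force on a finger pad.
Only numpy, scipy, OpenCV 4.12 (cv2) and the standard library are available. Lean on these libraries where they do the work, as an engineer would, in place of code of your own. Each camera call takes 0.05 s, during which the arm holds its last target. There are 200 camera calls.

## Working session

There is one attempt and no reset: what is moved stays moved. The work goes in short steps, Python scripts to look and compute and a tool call to move; the robot and the scene stay as the last step left them, time stands still between calls to the robot, and variables do not carry over. Pictures are saved under pics/ and viewed, at most 13 in all, crops included, and the job is handed in when it is done.

Besides the shell and the picture viewer there is one more tool, called as name(argument=value, ...), one argument or row to a line, values as JSON. arm_command: Moves the arm, as the interface text tells. Shifts and turns lie within -1 to 1; 1 stands for 0.3 m of shift or 30 degrees of turn. Its arguments: {"type":"object","properties":{"rows":{"type":"array"},"squeeze":{"type":"number"}},"required":["rows"]}

```bash
mkdir -p pics; cat > h.py <<'E'
from workcell import *
import numpy as np, cv2
def ray(cam,u,v):
    c=calibration(cam);K=np.array(c["K"]);E=np.array(c["extrinsics"])
    d=E[:3,:3]@np.linalg.solve(K,[u,v,1.]);return E[:3,3],d
def at(cam,u,v,z):
    o,d=ray(cam,u,v);return o+d*(z-o[2])/d[2]
def proj(cam,p):
    c=calibration(cam);K=np.array(c["K"]);E=np.linalg.inv(np.array(c["extrinsics"]))
    q=K@(E[:3,:3]@np.array(p)+E[:3,3]);return q[:2]/q[2]
E
python3 - <<'E'
from h import *
ims=[]
for c in("scene","top"):
    im=camera(c); cv2.imwrite(f"pics/{c}0.png",im[:,:,::-1]); ims.append(im)
    E=np.array(calibration(c)["extrinsics"]);print(c,E.round(3).tolist(),np.array(calibration(c)["K"]).round(0).tolist())
    for n in("pump","knob_grip","toggle","basin","spray","detergent_jug"):
        for r in trace(n,c): 
            ys,xs=np.nonzero(r["pixels"]);print(n,round(r["conf"],2),r["extent"],xs.mean().round(1),ys.mean().round(1),len(xs))
o=get_obs();print(o)
E
```

```text
scene [[0.613, -0.535, 0.581, -0.237], [-0.79, -0.424, 0.442, -0.476], [0.01, -0.73, -0.683, 1.008], [0.0, 0.0, 0.0, 1.0]] [[493.0, 0.0, 254.0], [0.0, 493.0, 188.0], [0.0, 0.0, 1.0]]
pump 0.91 [251.2, 221.0, 87.1, 66.0] 296.5 253.4 3075
knob_grip 0.84 [307.4, 303.1, 21.0, 23.8] 316.3 315.9 366
knob_grip 0.6 [275.6, 213.3, 12.3, 26.0] 282.6 228.1 276
basin 0.81 [148.9, 149.7, 91.9, 74.9] 194.3 185.4 5638
spray 0.78 [328.4, 122.4, 32.6, 100.1] 347.5 178.9 1942
detergent_jug 0.73 [372.1, 131.1, 60.0, 93.0] 401.7 181.8 3652
top [[0.02, -0.982, 0.189, 0.366], [-0.999, -0.026, -0.028, 0.131], [0.033, -0.188, -0.982, 1.067], [0.0, 0.0, 0.0, 1.0]] [[378.0, 0.0, 255.0], [0.0, 378.0, 187.0], [0.0, 0.0, 1.0]]
pump 0.68 [274.7, 191.6, 80.9, 57.6] 315.4 219.9 2974
knob_grip 0.57 [290.9, 203.7, 16.4, 19.4] 297.6 214.0 222
knob_grip 0.49 [358.9, 257.1, 16.6, 19.4] 366.3 265.6 233
knob_grip 0.44 [126.1, 193.4, 16.2, 7.4] 133.2 195.5 127
basin 0.82 [140.1, 169.8, 105.6, 106.3] 193.6 223.7 8265
spray 0.56 [304.0, 114.1, 37.8, 48.1] 322.8 134.5 1371
detergent_jug 0.91 [339.4, 117.4, 45.2, 20.8] 358.4 123.9 750
{'t': 0.7, 'joint_pos': array([-1.2282024 ,  0.41106424, -0.01269491,  1.59620679,  0.00560541,
        1.1343074 , -0.08221054]), 'dq': array([ 6.29469893e-04, -7.72186440e-07, -1.01182270e-03, -8.21704870e-04,
       -8.35650834e-04, -5.75302556e-05,  5.06364504e-04]), 'tau': array([ 5.19172681e-04, -5.87589204e+01,  6.41534161e-01, -2.91347873e+01,
       -5.35311783e-02,  1.02530626e-02,  1.56535623e-05]), 'tool_pos': array([0.24959632, 0.57298726, 0.40467303]), 'eef_rot': array([3.14154248e+00, 3.27950385e-06, 2.73079518e+00]), 'wrist_force': array([ 0.35382717,  0.79860797, -0.25475076]), 'moment': array([-0.02995842, -0.03211647, -0.00742686]), 'grip_force': 0.0, 'opening': 0.9983336280996395}
```

```bash
python3 - <<'E'
from h import *
a=cv2.imread("pics/scene0.png");b=cv2.imread("pics/top0.png")
cv2.imwrite("pics/top_full.png",cv2.resize(b,(768,576)))
c1=cv2.resize(a[200:340,230:360],None,fx=3.05,fy=4*.75,interpolation=cv2.INTER_CUBIC)
c1=cv2.resize(a[200:300,240:350],(396,360),interpolation=cv2.INTER_CUBIC)
c2=cv2.resize(b[180:280,265:375],(396,360),interpolation=cv2.INTER_CUBIC)
cv2.imwrite("pics/crop0.png",np.hstack([c1,c2]))
E
```

```text
(no output)
```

View pics/top_full.png

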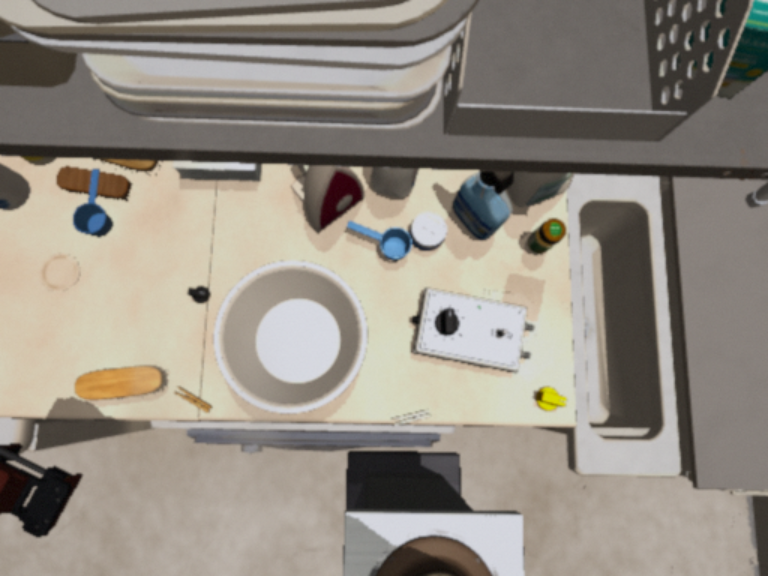

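View pics/crop0.png

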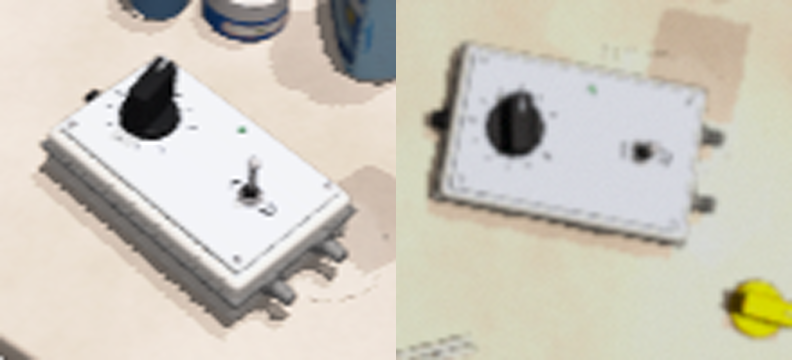

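View pics/scene0.png

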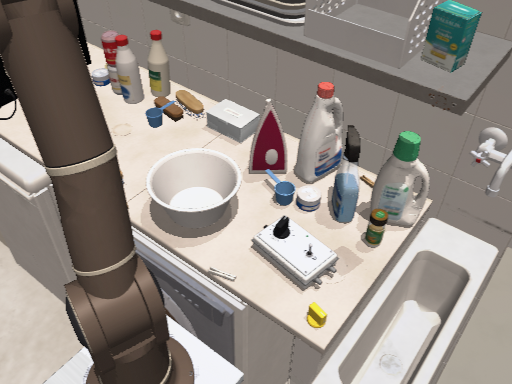

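```bash
cat > fit.py <<'E'
from h import *
from scipy.optimize import minimize
ims={c:cv2.imread(f"pics/{c}0.png") for c in("scene","top")}
box={"scene":(240,205,350,300),"top":(265,180,365,260)}
S=8
def T(p,L): 
    c,s=np.cos(p[2]),np.sin(p[2]);L=np.array(L,float);return np.c_[L[:,0]*c-L[:,1]*s+p[0],L[:,0]*s+L[:,1]*c+p[1],L[:,2]]
def draw(c,hulls):
    x0,y0,x1,y1=box[c];m=np.zeros(((y1-y0)*S,(x1-x0)*S),np.uint8)
    for h in hulls:
        q=np.array([proj(c,w) for w in h]);q=((q-[x0,y0]+.5)*S).astype(np.float32)
        cv2.fillConvexPoly(m,cv2.convexHull(q).round().astype(np.int32),255)
    return cv2.resize(m,(x1-x0,y1-y0),interpolation=cv2.INTER_AREA)/255.
def boxL(a,b,z0,z1): return [(i*a/2,j*b/2,z) for i in(-1,1) for j in(-1,1) for z in(z0,z1)]
th=np.linspace(0,6.28,24)
def cyl(r,z0,z1): return [(r*np.cos(t),r*np.sin(t),z) for t in th for z in(z0,z1)]
def crop(c): x0,y0,x1,y1=box[c];return ims[c][y0:y1,x0:x1]
E
python3 - <<'E'
from fit import *
# pump: bright top face filled
P={}
tgt={}
for c in box:
    g=crop(c).astype(int);w=((g.min(2)>195)&(g.max(2)-g.min(2)<22)).astype(np.uint8)
    n,l,st,_=cv2.connectedComponentsWithStats(cv2.morphologyEx(w,cv2.MORPH_OPEN,np.ones((3,3))))
    k=1+np.argmax(st[1:,4]);cn,_=cv2.findContours((l==k).astype(np.uint8),0,1);hull=cv2.convexHull(cn[0])
    m=np.zeros(w.shape,np.uint8);cv2.fillConvexPoly(m,hull,1);tgt[c]=m
    pts=np.array([at(c,u+box[c][0],v+box[c][1],.054)[:2] for u,v in hull[:,0]]).astype(np.float32)
    print(c,st[k],cv2.minAreaRect(pts))
vis=[]
for c in box:
    v=crop(c).copy();cs,_=cv2.findContours(tgt[c],0,1);cv2.drawContours(v,cs,-1,(0,0,255),1);vis.append(cv2.resize(v,(380,360)))
cv2.imwrite("pics/p1.png",np.hstack(vis))
def cost(p,cs=box):
    return sum(np.abs(draw(c,[T(p,boxL(p[3],p[3]+p[4],.054,.054))])-tgt[c]).sum() for c in cs)
for cs in(("top",),("scene",),("top","scene")):
    best=None
    for y0 in(-1.4,-1.6,-1.75,-1.9):pass
    c0=at("top",315.5,220,.054)
    for y0 in(-.2,0.,.2):
        r=minimize(cost,[c0[0],c0[1],y0,.116,.07],args=(cs,),method="Nelder-Mead",options=dict(initial_simplex=np.array([[c0[0],c0[1],y0,.116,.07]]+[[c0[0]+.01*(i==0),c0[1]+.01*(i==1),y0+.1*(i==2),.116+.005*(i==3),.07+.005*(i==4)] for i in range(5)]),maxiter=250))
        if best is None or r.fun<best.fun:best=r
    print(cs,best.x.round(4),best.fun)
# knob
E
```

```text
scene [  20   15   75   59 1906] ((0.4701206088066101, -0.06834713369607925), (0.18561580777168274, 0.1164623349905014), 79.5757827758789)
top [  17   15   83   65 2812] ((0.45178455114364624, -0.08674979209899902), (0.2304925173521042, 0.14930513501167297), 80.39755249023438)Traceback (most recent call last):
  File "<stdin>", line 23, in <module>
    res = _minimize_neldermead(fun, x0, args, callback, bounds=bounds,
                               **options)
    fxr = func(xr)
    fx = function(np.copy(x), *(wrapper_args + args))
  File "<stdin>", line 17, in cost
  File "<stdin>", line 17, in <genexpr>
  File "fit.py", line 11, in draw
    q=np.array([proj(c,w) for w in h]);q=((q-[x0,y0]+.5)*S).astype(np.float32)
                ~~~~^^^^^
  File "h.py", line 9, in proj
    c=calibration(cam);K=np.array(c["K"]);E=np.linalg.inv(np.array(c["extrinsics"]))
ValueError: time passes only in moves, steps and waits
```

View pics/p1.png

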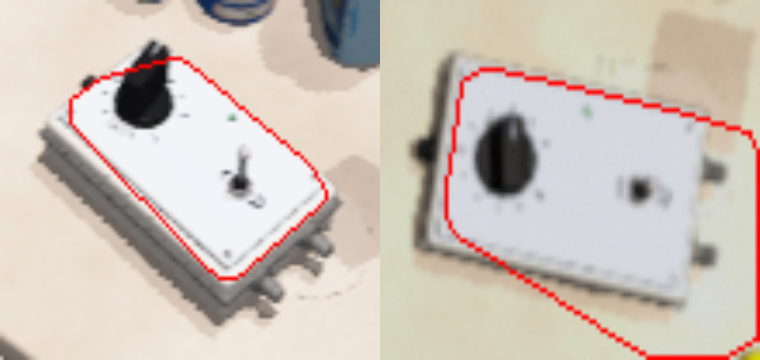

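```bash
python3 - <<'E'
import re
s=open('h.py').read()
s=s.replace("def ray","_c={c:{k:np.array(v) for k,v in calibration(c).items() if k in('K','extrinsics')} for c in('scene','top')}\ndef ray",1).replace("c=calibration(cam)","c=_c[cam]")
open('h.py','w').write(s)
E
cat > pf.py <<'E'
from fit import *
def NM(f,x,d,**k):
    x=np.array(x,float);return minimize(f,x,method="Nelder-Mead",options=dict(initial_simplex=np.vstack([x,x+np.diag(d)]),maxiter=300,**k))
tgt={};dark={};vis=[]
for c in box:
    g=crop(c).astype(int);b,r=g[...,0],g[...,2]
    w=((g.min(2)>170)&(b-r>-4)).astype(np.uint8)
    n,l,st,_=cv2.connectedComponentsWithStats(cv2.morphologyEx(w,cv2.MORPH_OPEN,np.ones((3,3))))
    k=1+np.argmax(st[1:,4]);cn,_=cv2.findContours((l==k).astype(np.uint8),0,1);m=np.zeros(w.shape,np.uint8)
    cv2.fillConvexPoly(m,cv2.convexHull(max(cn,key=len)),1);tgt[c]=m
    d=(g.max(2)<110).astype(np.uint8);n,l,st,ce=cv2.connectedComponentsWithStats(d,connectivity=4)
    kc={"scene":(282.6,228.1),"top":(297.6,214)}[c]
    k=l[int(kc[1]-box[c][1]),int(kc[0]-box[c][0])];dark[c]=(l==k).astype(np.uint8);print(c,st[k])
    v=cv2.resize(crop(c),None,fx=4,fy=4,interpolation=cv2.INTER_CUBIC)
    for m,col in((tgt[c],(0,0,255)),(dark[c],(0,255,0))):
        cs,_=cv2.findContours(cv2.resize(m,None,fx=4,fy=4,interpolation=0),0,1);cv2.drawContours(v,cs,-1,col,1)
    vis.append(cv2.resize(v,(396,360)))
cv2.imwrite("pics/p2.png",np.hstack(vis))
def cost(p,cs):
    return sum(np.abs(draw(c,[T(p,boxL(p[3],p[4],.054,.054))])-np.maximum(tgt[c],0))[~near[c]].sum() for c in cs)
near={c:cv2.dilate(dark[c],np.ones((5,5)))>0 for c in box}
c0=at("top",315.5,220,.054)
for cs in(("top",),("scene",),("top","scene")):
    r=min((NM(lambda p:cost(p,cs),[c0[0],c0[1],y0,.116,.186],[.01,.01,.1,.005,.005]) for y0 in(-.2,0,.2)),key=lambda r:r.fun)
    print("pump",cs,r.x.round(4),round(r.fun,1))
def kcost(p,cs):
    z=.054
    return sum(np.abs(draw(c,[T(p,cyl(.0225,z,z+.008)),T(p,boxL(.044,.018,z+.008,z+.042))])-dark[c]).sum() for c in cs)
k0=at("top",298,214.7,.062)
for cs in(("top",),("scene",),("top","scene")):
    rs=[NM(lambda p:kcost(p,cs),[k0[0],k0[1],y0],[.004,.004,.2]) for y0 in(-1.2,-.8,-.4,0,.4,.8,1.2)]
    rs.sort(key=lambda r:r.fun);print("knob",cs,[(r.x.round(4).tolist(),round(r.fun,1)) for r in rs[:4]])
E
python3 pf.py
```

```text
scene [ 33  11  17  23 267]
top [ 25  26  16  18 210]
pump ('top',) [ 0.4768 -0.0609 -0.1648  0.1128  0.1822] 74.0
pump ('scene',) [ 0.4734 -0.0666 -0.1678  0.1089  0.1827] 57.9
pump ('top', 'scene') [ 0.4757 -0.0629 -0.1669  0.1114  0.1842] 297.1
knob ('top',) [([0.4863, -0.014, 0.1258], np.float64(35.2)), ([0.4862, -0.0143, 0.2237], np.float64(35.4)), ([0.4867, -0.0126, 0.0373], np.float64(36.0)), ([0.4859, -0.0138, 0.2291], np.float64(36.2))]
knob ('scene',) [([0.4838, -0.0161, 0.1827], np.float64(39.6)), ([0.4833, -0.0161, 0.1609], np.float64(39.7)), ([0.4834, -0.0162, 0.1515], np.float64(39.8)), ([0.4836, -0.0159, 0.1627], np.float64(39.9))]
knob ('top', 'scene') [([0.4854, -0.0148, 0.1923], np.float64(82.8)), ([0.485, -0.0148, 0.1839], np.float64(82.9)), ([0.4854, -0.0149, 0.1915], np.float64(83.0)), ([0.485, -0.0147, 0.1826], np.float64(83.1))]
```

View pics/p2.png

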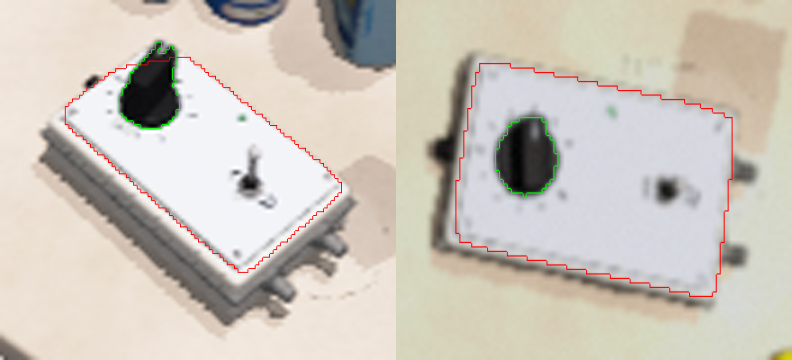

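```bash
python3 - <<'E'
from h import *
print("rim",at("top",192.9,223,.118),"floor",at("top",198.7,226.7,.006),"rim scene",at("scene",194.8,182,.118))
print("tog", [proj(c,p).round(1) for c in("scene","top") for p in((.4687,-.1134,.088),(.4687,-.1134,.057))])
print("spray base?",at("top",322,150,.15),"jug",at("top",300,0,.2),"iron",at("scene",268,170,0),at("scene",345,218,0),at("scene",308,207,0))
for c,(u,v) in(("scene",(310,247)),("top",(333,222))):
    im=cv2.imread(f"pics/{c}0.png");print(c);print(im[v-10:v+10,u-10:u+10].min(2))
E
```

```text
rim [0.45220847 0.25721339 0.118     ] floor [0.45247552 0.25550376 0.006     ] rim scene [0.43847451 0.2378591  0.118     ]
tog [array([310.7, 245.1]), array([309.6, 253.2]), array([337.1, 221.1]), array([334.3, 222.2])]
spray base? [ 0.6416793  -0.06303058  0.15      ] jug [ 1.02868392e+00 -3.79605424e-04  2.00000000e-01] iron [0.71007062 0.19200373 0.        ] [ 0.67973971 -0.10042433  0.        ] [0.65157572 0.00526521 0.        ]
scene
[[243 243 243 243 243 243 243 243 243 243 243 243 243 243 233 201 208 207
  205 206]
 [243 243 243 243 243 243 243 243 243 243 243 243 243 243 243 236 210 203
  205 204]
 [243 243 243 243 243 243 243 243 243 243 243 243 243 243 243 243 241 225
  199 205]
 [243 243 243 243 243 243 243 243 243 243 243 243 243 243 243 243 243 243
  234 202]
 [243 243 243 243 243 243 243 243 243 243 243 243 243 243 243 243 243 243
  243 236]
 [243 243 243 243 243 243 243 243 243 243 243 243 243 243 243 243 243 243
  243 243]
 [243 243 243 243 243 243 243 243 243 229 209 236 243 243 243 243 243 243
  243 243]
 [243 243 243 243 243 243 243 243 231 199 217 227 234 243 24
[... 2050 characters left out ...]
 182 178
  174 209]
 [212 213 213 212 206 203 204 176 126 101 100 130 173 199 199 179 167 165
  182 211]
 [213 214 214 214 214 213 212 202 184 168 172 189 207 210 204 195 181 173
  201 213]
 [214 212 215 215 214 214 213 214 211 207 209 212 212 211 213 211 203 199
  211 215]
 [212 214 213 214 215 213 213 216 214 215 212 214 212 215 212 212 212 213
  213 214]
 [214 213 214 213 213 216 213 214 212 213 215 213 213 214 215 213 214 214
  213 214]
 [212 213 214 216 212 213 213 214 214 214 215 214 214 214 215 214 214 214
  215 214]
 [215 215 213 214 215 214 214 212 214 214 214 213 214 214 213 214 215 215
  214 215]
 [212 213 213 212 214 213 214 215 215 215 214 215 215 214 215 213 215 214
  215 214]]
```

arm_command(
  rows=[
    [[0.5, -0.95, 0, 0, 0, 0.466, 0.1], [0.5, -0.95, 0, 0, 0, 0.466, 0.1], [0.5, -0.95, 0, 0, 0, 0.466, 0.1], [0.5, -0.95, 0, 0, 0, 0.466, 0.1], [0.5, -0.95, 0, 0, 0, 0.466, 0.1], [0.5, -0.95, 0, 0, 0, 0.466, 0.1], [0.5, -0.95, 0, 0, 0, 0.466, 0.1], [0.5, -0.95, 0, 0, 0, 0.466, 0.1], [0.5, -0.95, 0, 0, 0, 0.466, 0.1]],
  ],
)

```text
t: 1.6
tool_pos: [0.3995, 0.2882, 0.4049]
eef_rot: [3.141, -0.0, 2.974]
wrist_force: [0.4, -0.1, 1.0]
opening: 0.448
grip_force: 0.0
```

arm_command(
  rows=[
    [[0.23, -0.97, 0, 0, 0, 0, 0.1], [0.23, -0.97, 0, 0, 0, 0, 0.1], [0.23, -0.97, 0, 0, 0, 0, 0.1], [0.23, -0.97, 0, 0, 0, 0, 0.1], [0.23, -0.97, 0, 0, 0, 0, 0.1], [0.23, -0.97, 0, 0, 0, 0, 0.1], [0.23, -0.97, 0, 0, 0, 0, 0.1], [0.23, -0.97, 0, 0, 0, 0, 0.1]],
  ],
)

```text
t: 2.4
tool_pos: [0.4689, -0.0022, 0.4046]
eef_rot: [3.141, -0.0, 2.975]
wrist_force: [0.7, -0.3, 0.8]
opening: 0.453
grip_force: 0.0
```

arm_command(
  rows=[
    [[0, -0.37, 0, 0, 0, 0, 0.1], [0, -0.37, 0, 0, 0, 0, 0.1], [0, -0.37, 0, 0, 0, 0, 0.1], [0, -0.37, -0.15, 0, 0, 0, 0.1], [0, -0.37, -0.27, 0, 0, 0, 0.1], [0, -0.37, -0.35, 0, 0, 0, 0.1], [0, -0.37, -0.42, 0, 0, 0, 0.1], [0, -0.37, -0.46, 0, 0, 0, 0.1], [0, -0.37, -0.49, 0, 0, 0, 0.1], [0, -0.37, -0.49, 0, 0, 0, 0.1]],
  ],
)

```text
t: 3.4
tool_pos: [0.4687, -0.1129, 0.257]
eef_rot: [3.141, -0.001, 2.976]
wrist_force: [0.3, -0.4, 0.2]
opening: 0.45
grip_force: 0.0
```

```bash
python3 - <<'E'
from h import *
im=camera("scene"); cv2.imwrite("pics/s3.png",cv2.resize(im[190:310,240:370,::-1],(780,600)[:2],interpolation=cv2.INTER_CUBIC))
o=get_obs();print(o["tool_pos"],o["wrist_force"],o["moment"])
E
```

```text
[ 0.46890215 -0.1133167   0.25772062] [ 0.13840704 -0.51228834  0.07037471] [ 0.07022079 -0.05237279  0.01572525]
```

View pics/s3.png

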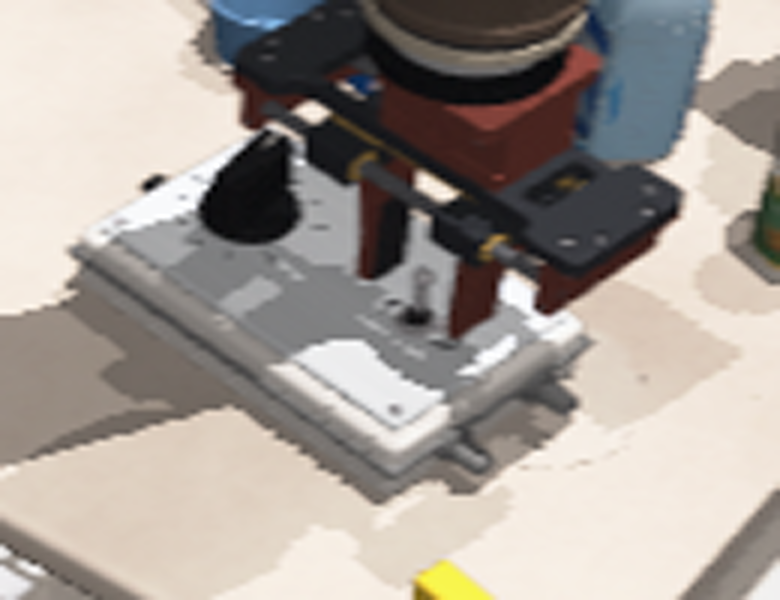

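The toggle (crop px ~(420,300)) stands between the two fingers with the knob clear; now the push.

arm_command(
  rows=[
    [[-0.004, -0.025, 0, 0, 0, 0, 0.1], [-0.007, -0.045, 0, 0, 0, 0, 0.1], [-0.01, -0.06, 0, 0, 0, 0, 0.1], [-0.011, -0.068, 0, 0, 0, 0, 0.1], [-0.0125, -0.074, 0, 0, 0, 0, 0.1], [-0.013, -0.079, 0, 0, 0, 0, 0.1], [-0.013, -0.079, 0, 0, 0, 0, 0.1], [-0.013, -0.079, 0, 0, 0, 0, 0.1]],
  ],
)

```text
t: 4.25
tool_pos: [0.4649, -0.1374, 0.2577]
eef_rot: [3.141, 0.0, 2.975]
wrist_force: [3.0, 3.4, -0.8]
opening: 0.45
grip_force: 2.1
```

```bash
python3 - <<'E'
from h import *
for i in range(4):
    camera("scene"); o=get_obs();print(o["tool_pos"],o["wrist_force"],o["moment"],o["opening"])
E
```

```text
[ 0.46492558 -0.13743358  0.25769862] [ 2.5811091   3.71333993 -0.55352538] [ 0.95629245 -0.61614798 -0.01512183] 0.44884605671526073
[ 0.464909   -0.13744686  0.257697  ] [3.15638363 4.90879364 0.36247209] [ 0.91393909 -0.58345376 -0.07628697] 0.4520770181044384
[ 0.46488399 -0.13747718  0.25767875] [ 2.7008619   3.53223374 -0.43636792] [ 0.95494891 -0.66775151 -0.06542598] 0.4499466014895346
[ 0.46488781 -0.1375194   0.25771056] [3.15497476 4.78827117 0.51990416] [ 0.97731412 -0.67098183 -0.04172216] 0.45512218395523335
```

```bash
python3 - <<'E'
from h import *
im=camera("scene"); cv2.imwrite("pics/s4.png",cv2.resize(im[215:275,270:350,::-1],(800,600),interpolation=cv2.INTER_CUBIC))
E
```

```text
(no output)
```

View pics/s4.png

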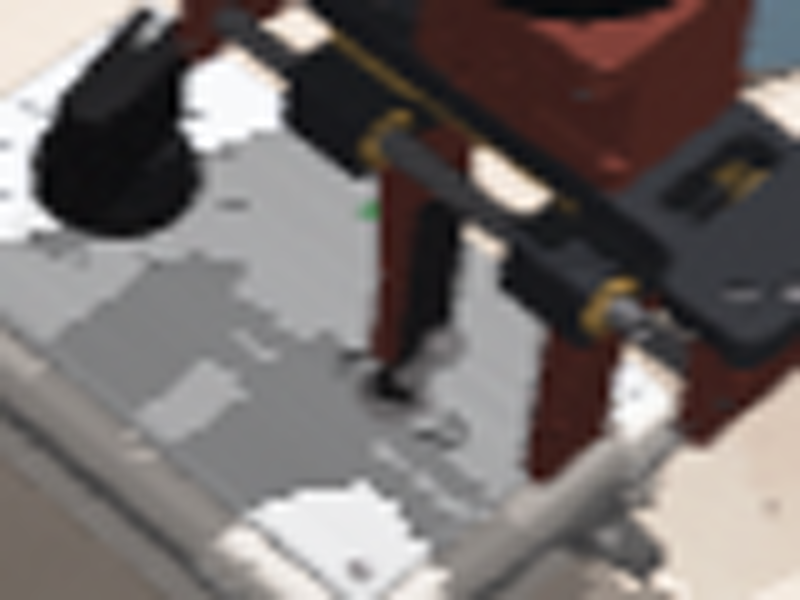

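The toggle leans over away from the knob (ball at crop (445,345), base (395,385)). Hold it, then go back.

arm_command(
  rows=[
    [[0, 0, 0, 0, 0, 0, 0.1], [0, 0, 0, 0, 0, 0, 0.1], [0, 0, 0, 0, 0, 0, 0.1], [0, 0, 0, 0, 0, 0, 0.1], [0, 0, 0, 0, 0, 0, 0.1], [0, 0, 0, 0, 0, 0, 0.1], [0, 0, 0, 0, 0, 0, 0.1], [0, 0, 0, 0, 0, 0, 0.1], [0, 0, 0, 0, 0, 0, 0.1], [0, 0, 0, 0, 0, 0, 0.1], [0.005, 0.03, 0, 0, 0, 0, 0.1], [0.01, 0.06, 0, 0, 0, 0, 0.1], [0.013, 0.08, 0, 0, 0, 0, 0.1], [0.013, 0.08, 0, 0, 0, 0, 0.1], [0.013, 0.08, 0, 0, 0, 0, 0.1], [0.013, 0.08, 0, 0, 0, 0, 0.1], [0.013, 0.08, 0.15, 0, 0, 0, 0.1], [0.013, 0.08, 0.3, 0, 0, 0, 0.1], [0.013, 0.08, 0.3, 0, 0, 0, 0.1]],
  ],
)

```text
t: 6.4
tool_pos: [0.47, -0.1149, 0.3526]
eef_rot: [3.141, 0.008, 2.974]
wrist_force: [0.3, 0.0, -0.4]
opening: 0.453
grip_force: 0.0
```

```bash
python3 - <<'E'
from h import *
for c in("scene","top"): cv2.imwrite(f"pics/{c}1.png",camera(c)[:,:,::-1])
o=get_obs();print(o["tool_pos"],o["wrist_force"],o["joint_pos"].round(2))
a=cv2.imread("pics/scene1.png")[200:290,255:345]
cv2.imwrite("pics/s5.png",cv2.resize(a,(600,600),interpolation=cv2.INTER_CUBIC))
E
```

```text
[ 0.4686789  -0.11401389  0.3485749 ] [-0.65097548  1.14851127 -0.23222003] [-0.2   0.23  0.4   2.02 -0.12  0.9   1.66]
```

View pics/s5.png

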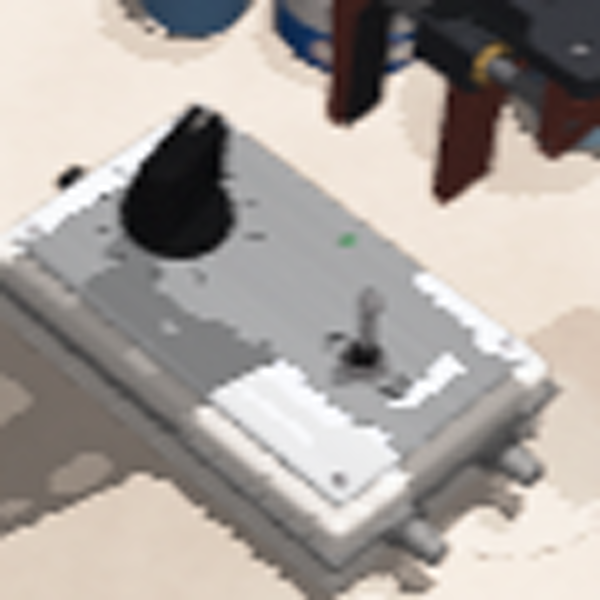

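arm_command(
  rows=[
    [[0.055, 0.327, 0, 0, 0, 0.667, -0.1], [0.055, 0.327, 0, 0, 0, 0.667, -0.1], [0.055, 0.327, 0, 0, 0, 0.667, -0.1], [0.055, 0.327, 0, 0, 0, 0.667, -0.1], [0.055, 0.327, -0.1, 0, 0, 0.667, -0.1], [0.055, 0.327, -0.2, 0, 0, 0.667, -0.1], [0.055, 0.327, -0.26, 0, 0, 0.667, -0.1], [0.055, 0.327, -0.3, 0, 0, 0.667, -0.1], [0.055, 0.327, -0.32, 0, 0, 0.667, -0.1], [0.055, 0.327, -0.327, 0, 0, 0.667, -0.1], [0.055, 0.327, -0.327, 0, 0, 0.667, -0.1]],
  ],
)

```text
t: 7.6
tool_pos: [0.4853, -0.0159, 0.2498]
eef_rot: [-3.141, 0.0, -2.96]
wrist_force: [0.3, -0.6, 0.3]
opening: 0.551
grip_force: 0.0
```

```bash
python3 - <<'E'
from h import *
im=camera("scene")
o=get_obs();print(o["tool_pos"],o["eef_rot"],o["wrist_force"],o["moment"])
a=im[195:265,250:330,::-1]
cv2.imwrite("pics/s6.png",cv2.resize(a,(680,600),interpolation=cv2.INTER_CUBIC))
E
```

```text
[ 0.48535252 -0.01579531  0.25007946] [-3.14152121e+00  8.84091996e-04 -2.95970170e+00] [ 0.27290826  0.573877   -0.7924781 ] [ 0.1038495  -0.01418582  0.01357836]
```

View pics/s6.png

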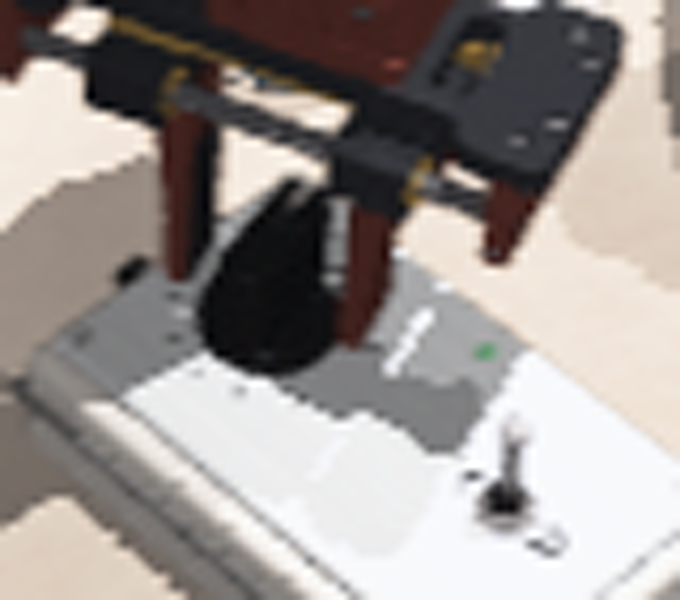

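Fingers straddle the bar grip (crop (265,270)) squarely. Close.

arm_command(
  rows=[
    [[0, 0.003, 0, 0, 0, 0, 0.6], [0, 0.003, 0, 0, 0, 0, 0.6], [0, 0.003, 0, 0, 0, 0, 1], [0, 0.003, 0, 0, 0, 0, 1], [0, 0.003, 0, 0, 0, 0, 1], [0, 0.003, 0, 0, 0, 0, 1], [0, 0.003, 0, 0, 0, 0, 1]],
  ],
  squeeze=25,
)

```text
t: 8.35
tool_pos: [0.4851, -0.0148, 0.2498]
eef_rot: [3.142, 0.0, -2.959]
wrist_force: [-2.0, -0.8, 4.9]
opening: 0.201
grip_force: 25.0
```

```bash
python3 - <<'E'
from h import *
for i in range(3):
    camera("scene"); o=get_obs();print(o["tool_pos"],o["eef_rot"][2],o["wrist_force"],o["moment"],o["opening"]*88,o["grip_force"])
E
```

```text
[ 0.48513064 -0.01473944  0.24979835] -2.9591452566661567 [-1.48759823 -0.60473877  5.24707031] [-0.06707864  0.3369974   0.04333159] 18.027900998220783 25.000240753897742
[ 0.48513291 -0.01476443  0.24977801] -2.9591130225315556 [-1.02425064  0.02232959  5.54223939] [-0.09566179  0.29815257  0.02643546] 17.836602895042763 25.000279847618003
[ 0.48512318 -0.014771    0.24979124] -2.959194202130147 [-2.19258737 -0.33944367  6.65903754] [-0.03773393  0.30873147  0.08394339] 17.493437538090085 25.000232466018133
```

arm_command(
  rows=[
    [[0, 0, 0.0009, 0, 0, -0.25, 1], [0, 0, 0.0018, 0, 0, -0.5, 1], [0, 0, 0.0027, 0, 0, -0.75, 1], [0, 0, 0.0036, 0, 0, -1, 1], [0, 0, 0.0036, 0, 0, -0.75, 1], [0, 0, 0.0045, 0, 0, -0.5, 1], [0, 0, 0.0054, 0, 0, -0.25, 1], [0, 0, 0.0063, 0, 0, 0, 1], [0, 0, 0.0072, 0, 0, 0.25, 1], [0, 0, 0.0081, 0, 0, 0.5, 1], [0, 0, 0.009, 0, 0, 0.75, 1], [0, 0, 0.0099, 0, 0, 1, 1], [0, 0, 0.0099, 0, 0, 0.75, 1], [0, 0, 0.0108, 0, 0, 0.5, 1], [0, 0, 0.0117, 0, 0, 0.25, 1], [0, 0, 0.0126, 0, 0, 0, 1]],
  ],
  squeeze=35,
)

```text
t: 10.1
tool_pos: [0.4849, -0.0146, 0.2525]
eef_rot: [-3.142, -0.001, -2.964]
wrist_force: [1.7, 0.5, -8.3]
opening: 0.202
grip_force: 35.0
```

```bash
python3 - <<'E'
from h import *
im=camera("scene");cv2.imwrite("pics/scene2.png",im[:,:,::-1]); o=get_obs();print(o["tool_pos"],o["eef_rot"][2],o["wrist_force"],o["moment"],o["opening"]*88,o["grip_force"],o["joint_pos"].round(2))
E
```

```text
[ 0.48487955 -0.01456766  0.25257541] -2.9718379806846396 [ 1.51070467 -0.40268354 -5.78052987] [-0.01385884 -0.28137586 -0.07010393] 17.830052246418873 34.99442735403136 [-0.28  0.38  0.26  2.09 -0.15  0.68  1.82]
```

arm_command(
  rows=[
    [[0, 0, 0, 0, 0, -0.25, 1], [0, 0, 0.0007, 0, 0, -0.5, 1], [0, 0, 0.0014, 0, 0, -0.75, 1], [0, 0, 0.0021, 0, 0, -1, 1], [0, 0, 0.0021, 0, 0, -0.75, 1], [0, 0, 0.0028, 0, 0, -0.5, 1], [0, 0, 0.0035, 0, 0, -0.25, 1], [0, 0, 0.0042, 0, 0, 0, 1], [0, 0, 0.0049, 0, 0, 0.25, 1], [0, 0, 0.0056, 0, 0, 0.5, 1], [0, 0, 0.0063, 0, 0, 0.75, 1], [0, 0, 0.007, 0, 0, 1, 1], [0, 0, 0.007, 0, 0, 0.75, 1], [0, 0, 0.0077, 0, 0, 0.5, 1], [0, 0, 0.0084, 0, 0, 0.25, 1], [0, 0, 0.0091, 0, 0, 0, 1]],
  ],
)

```text
t: 11.75
tool_pos: [0.4849, -0.0146, 0.2555]
eef_rot: [3.142, -0.001, -2.962]
wrist_force: [1.7, -0.7, -6.1]
opening: 0.201
grip_force: 35.0
```

arm_command(
  rows=[
    [[0, 0, 0.0007, 0, 0, -0.25, 1], [0, 0, 0.0014, 0, 0, -0.5, 1], [0, 0, 0.0021, 0, 0, -0.75, 1], [0, 0, 0.0028, 0, 0, -1, 1], [0, 0, 0.0028, 0, 0, -0.75, 1], [0, 0, 0.0035, 0, 0, -0.5, 1], [0, 0, 0.0042, 0, 0, -0.25, 1], [0, 0, 0.0049, 0, 0, 0, 1], [0, 0, 0.0056, 0, 0, 0.25, 1], [0, 0, 0.0063, 0, 0, 0.5, 1], [0, 0, 0.007, 0, 0, 0.75, 1], [0, 0, 0.0077, 0, 0, 1, 1], [0, 0, 0.0077, 0, 0, 0.75, 1], [0, 0, 0.0084, 0, 0, 0.5, 1], [0, 0, 0.0091, 0, 0, 0.25, 1], [0, 0, 0.0098, 0, 0, 0, 1]],
  ],
)

```text
t: 13.35
tool_pos: [0.4849, -0.0147, 0.2585]
eef_rot: [-3.142, -0.001, -2.962]
wrist_force: [2.4, -0.3, -7.1]
opening: 0.201
grip_force: 35.0
```

```bash
cat > chk.py <<'E'
from h import *
im=camera("scene")
o=get_obs();print(o["tool_pos"],o["eef_rot"],o["wrist_force"],o["opening"]*88)
cv2.imwrite("pics/s7.png",im[:,:,::-1])
a=cv2.imread("pics/scene0.png").astype(int)
# pump motion: front-right housing edge region, template shift vs start
t=cv2.imread("pics/scene0.png")[255:290,290:345];r=cv2.matchTemplate(im[:,:,::-1].copy()[247:298,282:353],t,cv2.TM_CCOEFF_NORMED)
_,m,_,l=cv2.minMaxLoc(r);print("pump shift px",l[0]-8,l[1]-8,round(m,3))
E
python3 chk.py
```

```text
[ 0.48502017 -0.01459805  0.25850526] [ 3.14154943e+00 -4.57093208e-04 -2.96924903e+00] [ 0.59441611 -0.45937958 -4.97571745] 17.891631805984662
pump shift px 0 0 0.997
```

arm_command(
  rows=[
    [[0, 0, 0.0007, 0, 0, -0.25, 1], [0, 0, 0.0014, 0, 0, -0.5, 1], [0, 0, 0.0021, 0, 0, -0.75, 1], [0, 0, 0.0028, 0, 0, -1, 1], [0, 0, 0.0028, 0, 0, -0.75, 1], [0, 0, 0.0035, 0, 0, -0.5, 1], [0, 0, 0.0042, 0, 0, -0.25, 1], [0, 0, 0.0049, 0, 0, 0, 1], [0, 0, 0.0056, 0, 0, 0.25, 1], [0, 0, 0.0063, 0, 0, 0.5, 1], [0, 0, 0.007, 0, 0, 0.75, 1], [0, 0, 0.0077, 0, 0, 1, 1], [0, 0, 0.0077, 0, 0, 0.75, 1], [0, 0, 0.0084, 0, 0, 0.5, 1], [0, 0, 0.0091, 0, 0, 0.25, 1], [0, 0, 0.0098, 0, 0, 0, 1]],
  ],
)

```text
t: 15.0
tool_pos: [0.4849, -0.0147, 0.2615]
eef_rot: [3.142, -0.001, -2.959]
wrist_force: [0.3, 0.5, -5.6]
opening: 0.201
grip_force: 35.0
```

arm_command(
  rows=[
    [[0, 0, 0.0007, 0, 0, -0.25, 1], [0, 0, 0.0014, 0, 0, -0.5, 1], [0, 0, 0.0021, 0, 0, -0.75, 1], [0, 0, 0.0028, 0, 0, -1, 1], [0, 0, 0.0028, 0, 0, -0.75, 1], [0, 0, 0.0035, 0, 0, -0.5, 1], [0, 0, 0.0042, 0, 0, -0.25, 1], [0, 0, 0.0049, 0, 0, 0, 1], [0, 0, 0.0056, 0, 0, 0.25, 1], [0, 0, 0.0063, 0, 0, 0.5, 1], [0, 0, 0.007, 0, 0, 0.75, 1], [0, 0, 0.0077, 0, 0, 1, 1], [0, 0, 0.0077, 0, 0, 0.75, 1], [0, 0, 0.0084, 0, 0, 0.5, 1], [0, 0, 0.0091, 0, 0, 0.25, 1], [0, 0, 0.0098, 0, 0, 0, 1]],
  ],
)

```text
t: 16.6
tool_pos: [0.4849, -0.0145, 0.2645]
eef_rot: [3.141, -0.001, -2.959]
wrist_force: [1.2, -0.0, -4.6]
opening: 0.207
grip_force: 35.0
```

arm_command(
  rows=[
    [[0, 0, 0.0007, 0, 0, -0.25, 1], [0, 0, 0.0014, 0, 0, -0.5, 1], [0, 0, 0.0021, 0, 0, -0.75, 1], [0, 0, 0.0028, 0, 0, -1, 1], [0, 0, 0.0028, 0, 0, -0.75, 1], [0, 0, 0.0035, 0, 0, -0.5, 1], [0, 0, 0.0042, 0, 0, -0.25, 1], [0, 0, 0.0049, 0, 0, 0, 1], [0, 0, 0.0056, 0, 0, 0.25, 1], [0, 0, 0.0063, 0, 0, 0.5, 1], [0, 0, 0.007, 0, 0, 0.75, 1], [0, 0, 0.0077, 0, 0, 1, 1], [0, 0, 0.0077, 0, 0, 0.75, 1], [0, 0, 0.0084, 0, 0, 0.5, 1], [0, 0, 0.0091, 0, 0, 0.25, 1], [0, 0, 0.0098, 0, 0, 0, 1]],
  ],
)

```text
t: 18.2
tool_pos: [0.4851, -0.0148, 0.2679]
eef_rot: [3.142, -0.0, -2.96]
wrist_force: [0.4, -1.7, -1.5]
opening: 0.202
grip_force: 35.0
```

```bash
python3 chk.py
```

```text
[ 0.48507316 -0.01467229  0.26783413] [ 3.14140157e+00 -8.22694711e-05 -2.96740876e+00] [-0.91848392 -0.414871   -0.97266197] 17.65730981605228
pump shift px 0 0 0.997
```

arm_command(
  rows=[
    [[0, 0, 0.0007, 0, 0, -0.25, 1], [0, 0, 0.0014, 0, 0, -0.5, 1], [0, 0, 0.0021, 0, 0, -0.75, 1], [0, 0, 0.0028, 0, 0, -1, 1], [0, 0, 0.0028, 0, 0, -0.75, 1], [0, 0, 0.0035, 0, 0, -0.5, 1], [0, 0, 0.0042, 0, 0, -0.25, 1], [0, 0, 0.0049, 0, 0, 0, 1], [0, 0, 0.0056, 0, 0, 0.25, 1], [0, 0, 0.0063, 0, 0, 0.5, 1], [0, 0, 0.007, 0, 0, 0.75, 1], [0, 0, 0.0077, 0, 0, 1, 1], [0, 0, 0.0077, 0, 0, 0.75, 1], [0, 0, 0.0084, 0, 0, 0.5, 1], [0, 0, 0.0091, 0, 0, 0.25, 1], [0, 0, 0.0098, 0, 0, 0, 1]],
  ],
)

```text
t: 19.85
tool_pos: [0.4851, -0.0148, 0.2708]
eef_rot: [-3.142, -0.0, -2.958]
wrist_force: [0.5, -0.7, -0.6]
opening: 0.201
grip_force: 35.0
```

arm_command(
  rows=[
    [[0, 0, 0.004, 0, 0, -0.25, 1], [0, 0, 0.008, 0, 0, -0.5, 1], [0, 0, 0.012, 0, 0, -0.5, 1], [0, 0, 0.02, 0, 0, -0.25, 1], [0, 0, 0.03, 0, 0, 0, 1], [0, 0, 0.05, 0, 0, 0, 1], [0, 0, 0.08, 0, 0, 0, 1], [0, 0, 0.1, 0, 0, 0, 1], [0, 0, 0.1, 0, 0, 0, 1]],
  ],
)

```text
t: 20.75
tool_pos: [0.4855, -0.0147, 0.3019]
eef_rot: [-3.142, 0.002, -2.96]
wrist_force: [0.5, 0.1, -0.6]
opening: 0.204
grip_force: 35.0
```

```bash
python3 chk.py; python3 - <<'E'
import cv2
a=cv2.imread("pics/s7.png")[180:290,230:350];cv2.imwrite("pics/s8.png",cv2.resize(a,(654,600),interpolation=cv2.INTER_CUBIC))
E
```

```text
[ 0.48524641 -0.01468034  0.30136636] [-3.14158146e+00  1.25676544e-03 -2.95936167e+00] [-0.4641924   0.78401991 -1.99062602] 17.98966413615667
pump shift px 0 0 0.997
```

View pics/s8.png

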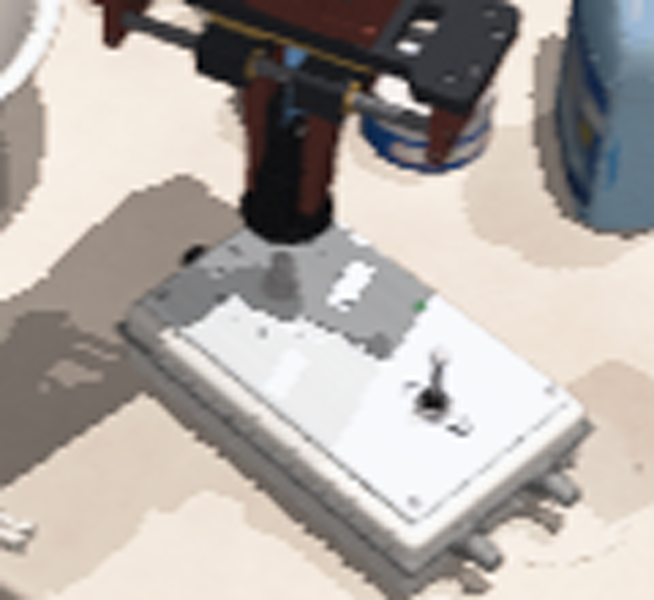

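The knob hangs in the gripper, bare spindle at crop (280,280), toggle upright, pump unmoved. On to the basin.

arm_command(
  rows=[
    [[0, 0, 0.15, 0, 0, 0, 1], [0, 0, 0.3, 0, 0, 0, 1], [-0.02, 0.1, 0.3, 0, 0, 0, 1], [-0.05, 0.25, 0.3, 0, 0, 0, 1], [-0.08, 0.4, 0.3, 0, 0, 0, 1], [-0.11, 0.55, 0.3, 0, 0, 0, 1], [-0.11, 0.7, 0.3, 0, 0, 0, 1], [-0.11, 0.82, 0.3, 0, 0, 0, 1], [-0.11, 0.9, 0.3, 0, 0, 0, 1], [-0.11, 0.903, 0.3, 0, 0, 0, 1], [-0.11, 0.903, 0.3, 0, 0, 0, 1]],
  ],
)

```text
t: 21.9
tool_pos: [0.4519, 0.2562, 0.3902]
eef_rot: [-3.141, -0.001, -2.958]
wrist_force: [0.0, -0.7, -1.6]
opening: 0.2
grip_force: 35.0
```

arm_command(
  rows=[
    [[0, 0, -0.12, 0, 0, 0, 1], [0, 0, -0.24, 0, 0, 0, 1], [0, 0, -0.35, 0, 0, 0, 1], [0, 0, -0.44, 0, 0, 0, 1], [0, 0, -0.51, 0, 0, 0, 1], [0, 0, -0.56, 0, 0, 0, 1], [0, 0, -0.585, 0, 0, 0, 1], [0, 0, -0.585, 0, 0, 0, 1], [0, 0, -0.585, 0, 0, 0, 1]],
  ],
)

```text
t: 22.8
tool_pos: [0.4525, 0.2557, 0.2159]
eef_rot: [3.142, 0.001, -2.96]
wrist_force: [-0.7, -0.1, 0.2]
opening: 0.201
grip_force: 35.0
```

arm_command(
  rows=[
    [[0, 0, 0, 0, 0, 0, 0], [0, 0, 0, 0, 0, 0, 0], [0, 0, 0, 0, 0, 0, 0], [0, 0, 0, 0, 0, 0, 0], [0, 0, 0, 0, 0, 0, 0], [0, 0, 0.1, 0, 0, 0, 0], [0, 0, 0.2, 0, 0, 0, 0], [0, 0, 0.35, 0, 0, 0, 0], [0, 0, 0.5, 0, 0, 0, 0], [0, 0, 0.65, 0, 0, 0, 0], [-0.1, 0.3, 0.65, 0, 0, 0, 0], [-0.2, 0.6, 0.65, 0, 0, 0, 0], [-0.2, 0.8, 0.65, 0, 0, 0, 0], [-0.2, 0.8, 0.65, 0, 0, 0, 0], [-0.2, 0.8, 0.65, 0, 0, 0, 0], [-0.2, 0.8, 0.65, 0, 0, 0, 0], [-0.2, 0.8, 0.65, 0, 0, 0, 0]],
  ],
)

```text
t: 24.5
tool_pos: [0.3913, 0.4971, 0.4094]
eef_rot: [-3.141, -0.001, -2.957]
wrist_force: [0.2, -1.2, -0.0]
opening: 0.501
grip_force: 0.0
```

```bash
python3 chk.py; python3 - <<'E'
from h import *
im=camera("top")[:,:,::-1]
for r in trace("knob_grip","top"):
    x,y,w,h=r["extent"];print(round(r["conf"],2),r["extent"],at("top",x+w/2,y+h/2,.03))
s=cv2.imread("pics/s7.png");cv2.imwrite("pics/fin.png",np.hstack([cv2.resize(im[150:290,120:360],(400,300)),cv2.resize(s[110:300,140:393],(400,300))]))
E
```

```text
[0.39222405 0.49576747 0.40968771] [-3.14022111e+00 -4.44528930e-04 -2.95899237e+00] [0.16149693 0.1013695  1.27846901] 43.96089087454758
pump shift px 0 0 0.998
0.65 [357.2, 256.6, 17.4, 19.6] [ 0.35357604 -0.20389146  0.03      ]
0.47 [191.3, 214.7, 15.3, 20.5] [0.45529223 0.25223464 0.03      ]
```

View pics/fin.png

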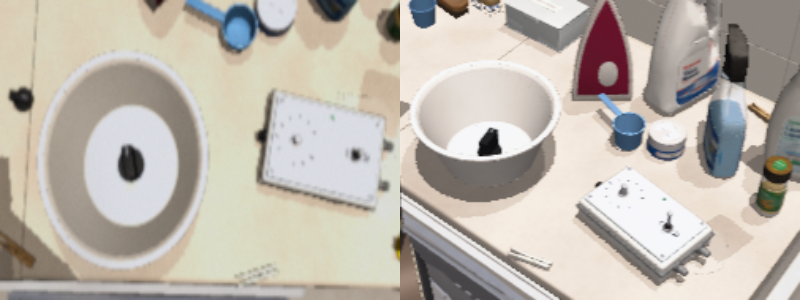

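The knob stands in the middle of the basin (left crop (130,163)). The pump is in place with its toggle upright, and the bottles are standing.

```bash
python3 -c "
from workcell import *
print(close_job())"
```

```text
the job is handed in; nothing more can be done
None
```

I pushed and released the toggle, twisted the knob off without moving the pump, left it in the basin with both bottles still standing, and handed the job in about 25 s into the 72 s limit; the system did not report a verdict.

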